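# Sweep the vegetable ends off the chopping board into the scrap caddy

## Task

Clear the chopping board: with the fingertips, sweep the three vegetable ends (the red pepper end, the green pepper end and the onion end) across the board and off its edge so that all three drop into the lime-green scrap caddy and lie still there, not into the white dish on the other side. Only push them: do not lift them off the board or carry them over the caddy. Leave the garlic bulb, the spice jar and the salt pot standing where they are on the board.

Things in the scene. Friction and masses are not known exactly. Their poses are not given: they have to be found in the camera images.
- board: fixed wooden chopping board, 280 (own x) x 360 (own y) mm, top 45 mm above the worktop, flat, no rim. Origin on the worktop level under its centre, own x roughly away from the robot, own y its long side, turned by up to 0.2 rad.
- caddy: fixed lime-green open scrap caddy, outer 180 (own x) x 130 (own y) x 40 mm high, walls 4 mm, grip tabs at both x ends; origin: centre of its underside. It stands against one short edge of the board (+y or -y end; the dish at the other), parallel to it, its centre 247 mm from the board's centre along the board's y. Its rim is 5 mm below the board's top, so things pushed over that edge fall in.
- dish: fixed white oven dish, outer 180 x 130 x 40 mm high, walls 6 mm, a grip tab at both x ends; origin at the centre of its underside. It stands against the board's other short edge. It must get no scraps.
- red_end_mid (a point): cut-off red pepper end lying on the board cut face down: four-lobed red disc 36 mm across, 18 mm high, with a green stalk 8 mm thick to 29 mm high. Point: middle of the disc, 9 mm above its underside; its z axis is the disc's. About 25 g, slides when pushed; may roll a little once it has dropped and tipped.
- green_end_mid (a point): cut-off green pepper end, same shape and sizes as the red one but with green flesh. Point: middle of the disc, 9 mm above its underside. About 25 g.
- onion_end_mid (a point): cut-off onion root end, golden-brown low dome 43 mm across, 18 mm high, with a 12 mm wide root stub to 23 mm high, cut face down. Point: on its axis, 9 mm above its underside. About 25 g.
- garlic: whole white garlic bulb, 52 mm across, 48 mm high, loose, standing on the board near its far long edge. Origin at its underside's centre. Leave it.
- spice_jar: small spice jar, rust-red with a black cap, 42 mm across, 58 mm high, loose, standing on the board near its far long edge. Origin at its underside's centre. Leave it.
- salt_pot: small blue ceramic salt pot with a round wooden stopper, 44 mm across, 54 mm high, loose, standing on the board near its far long edge. Origin at its underside's centre. Leave it.

How it is judged:
By the outcome, as a careful person would: the job done as asked, in the order asked, and still so for the second after the job is handed in, with the robot touching nothing.
It also fails if it takes over 61 s, if anything falls off the work surface, if the arm or the gripper's body presses on something with over 40 N, if the wrist force passes 120 N, or if a joint passes its speed limit or range.

## Robot

A 7-joint arm with a two-finger parallel gripper is mounted at the origin on the work surface. World frame = base frame: x ahead of the robot, y to its left, z up, the work surface at z = 0. Lengths are in m, angles in rad, forces in N, time in s.
With the tool pointing down it reaches from about 0.4 to 0.875 m from the base axis. Payload 19.3 kg.
Tool frame: the origin (TCP) lies between the finger pads; the fingertips stand bot.tcp_to_tips ahead of it and the grasp point (between the pads) is the TCP (bot.tcp_to_tips is the distance from the TCP to the fingertips, in m); z points along the fingers, y is the line along which they close (so a half turn about z gives the same grasp; the last joint's range is limited). The gripper opens to 85 mm and grips with 20 to 120 N. Pads are 22 mm wide; open, the fingers measure 114 mm over their backs; the gripper's body (76 mm by 85 mm) begins 54 mm behind the grasp point. The pads swing forward as they close: fully open they stand 13 mm farther back than shut.
Start: joints at [1.05, 0.521, -0.036, 1.599, 0.021, 1.021, -0.113], TCP at [0.272, -0.563, 0.25] pointing down, gripper open.
Joint ranges: [-2.91, 2.91], [-0.3, 2.13], [-1.5, 1.42], [0.17, 2.43], [-1.26, 4.41], [0.16, 1.93], [-2.52, 2.52]. Speed limits (rad/s): [1.89, 1.89, 2.39, 2.39, 3.01, 3.01, 3.01].

## Interface

Orientations are given as [roll, pitch, yaw] about the fixed x, y, z axes, in that order (R = Rz(yaw) Ry(pitch) Rx(roll)).
In Python, from workcell import telemetry, grab_frame, bot gives the robot as it stands. The module is installed in compiled form; this text tells all that it offers.
- The arm moves only by the shell command python3 -m crank 'ROWS' [FORCE]. ROWS is text: rows parted by semicolons, each of 7 numbers parted by spaces: the finger opening in m, from 0 to 0.0854, then the shift along the tool's x, y, z in m, then the turn, a rotation vector about the tool's x, y, z in degrees. A call has exactly 8 rows; each row shifts and turns the commanded pose from where the row before left it, along the tool's axes as they then stand; what a row does not reach is not made up. A row lasts 1/12 s, in which the tool goes at most 41.7 mm and 7.16 degrees, less where a joint would pass 70% of its speed; a pose out of reach is approached as far as the arm can. A call with a gripper value outside its range is refused whole. The fingers move at their own pace and stop on an object; FORCE is the grip in N (left out, the last holds). Time passes only in rows, so rows that do not move let the fingers close, or fill a call up. It gives the time, the measured TCP pose, the force, the opening and the grip force at its end, in the units of the state.
- telemetry.observe(): the state, without advancing time (a new reading comes with each control period).
- grab_frame(name): name is "side" or "top"; returns a dict with "pixels" (480x640x3 uint8, red, green, blue), "depth" (480x640 float32, m along the optical axis (not along the pixel's ray), 0 where there is no reading), "vertical_fov" (degrees; the focal length in pixels is half the picture's height over the tangent of half this angle, whatever the lens; pixels are square), "cx", "cy" (the principal point, pixels), "R" (3x3) and "t" (3): a world point X has camera coordinates R X + t. Camera axes: x right, y down, z forward; pixel columns grow to the right and rows downward; lengths in m; the calibration is good to about 2 mm. A picture is of the moment at which its call begins.
- bot.job_done(): hands the job in; it is judged then, once.
The state is a dict: "clock": time; "qpos": joint angles; "qd": joint speeds; "joint_efforts": joint torques, N m; "position": TCP position; "tool_rot": TCP orientation; "force": force on the tool from outside, world axes, zero at the start; "moment": the same for the moment, N m; "grip_width": finger opening in m; "finger_force": force on a finger pad.
Only numpy, scipy, OpenCV 4.12 (cv2) and the standard library are available. Lean on these libraries where they do the work, as an engineer would, in place of code of your own. Each camera call takes 0.05 s, during which the arm holds its last target. There are 200 camera calls.

## Working session

There is one attempt and no reset: what is moved stays moved. The work goes in short steps, Python scripts to look and compute and a shell command to move; the robot and the scene stay as the last step left them, time stands still between calls to the robot, and variables do not carry over. Pictures are saved under pics/ and viewed, at most 10 in all, crops included, and the job is handed in when it is done.

```bash
mkdir -p pics; cat > h.py <<'E'
import numpy as np, cv2
from workcell import telemetry, grab_frame, bot
def cloud(f):
    h,w=f["depth"].shape; F=h/2/np.tan(np.radians(f["vertical_fov"])/2)
    v,u=np.mgrid[:h,:w]; d=f["depth"]
    P=np.stack([(u-f["cx"])/F*d,(v-f["cy"])/F*d,d],-1)
    return (P-f["t"])@np.asarray(f["R"])   # R^T (P-t)
def save(f,n): cv2.imwrite("pics/"+n,f["pixels"][...,::-1])
E
python3 - <<'E'
from h import *
for n in("top","side"):
    f=grab_frame(n); save(f,n+"0.png"); np.savez("pics/"+n+"0.npz",**f)
s=telemetry.observe(); print({k:np.round(v,3) for k,v in s.items()}, bot.tcp_to_tips)
E
```

```text
{'clock': np.float64(0.1), 'qpos': array([ 1.05 ,  0.522, -0.036,  1.6  ,  0.021,  1.021, -0.113]), 'qd': array([ 0.   , -0.003,  0.001, -0.003, -0.   , -0.   ,  0.001]), 'joint_efforts': array([ 5.0000e-03, -9.2849e+01,  1.9850e+00, -3.7053e+01,  1.8000e-02,
        5.0000e-03,  0.0000e+00]), 'position': array([ 0.272, -0.562,  0.25 ]), 'tool_rot': array([-3.141,  0.   ,  0.451]), 'force': array([-0.114,  0.122, -0.029]), 'moment': array([-0.022,  0.006,  0.056]), 'finger_force': np.float64(0.0), 'grip_width': np.float64(0.086)} 0.019
```

View pics/top0.png

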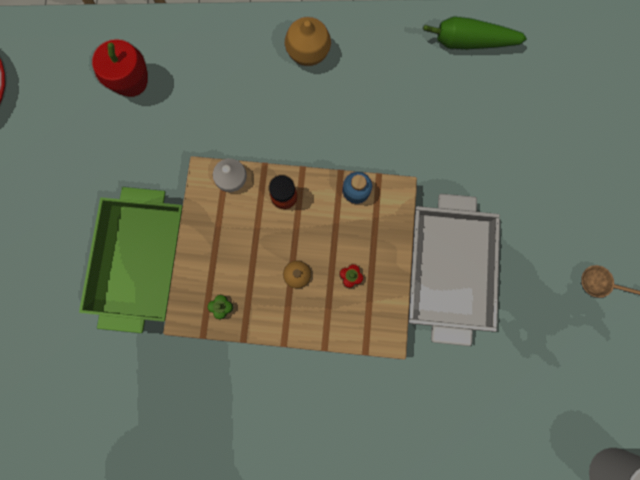

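View pics/side0.png

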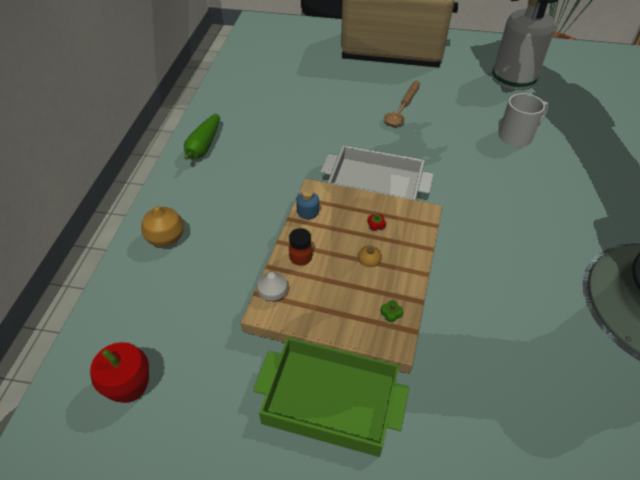

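The top view shows the caddy on the left (135,260), the dish on the right (455,270), the green end (220,307), the onion (297,274) and the red end (351,276). The garlic (229,175), jar (283,190) and salt pot (358,187) stand along the far edge.

```bash
python3 - <<'E'
from h import *
f=dict(np.load("pics/top0.npz")); P=cloud(f)
px=f["pixels"].astype(int); hsv=cv2.cvtColor(f["pixels"],cv2.COLOR_RGB2HSV)
# board corners & orientation: z 0.04..0.05 region
m=((abs(P[...,2]-.045)<.004)).astype(np.uint8)
n,l,st,c=cv2.connectedComponentsWithStats(m); i=1+np.argmax(st[1:,4])
r=cv2.minAreaRect(P[l==i][:,:2].astype(np.float32)*1000); print("board",r,np.round(cv2.boxPoints(r)))
a=None
for n,(u,v),R in[("green",(220,307),.03),("onion",(297,274),.03),("red",(351,276),.03),("garlic",(229,175),.035),("jar",(283,190),.035),("salt",(358,187),.035)]:
    c=P[v,u,:2]
    for _ in range(3):
        k=(np.hypot(*(P[...,:2]-c).transpose(2,0,1))<R)&(P[...,2]>.051); q=P[k]
        c=(q[:,:2].min(0)+q[:,:2].max(0))/2
    print(n,np.round(c,3),np.round(q.min(0),3),np.round(q.max(0),3))
for n,(u,v) in dict(caddy=(135,260),dish=(455,270)).items(): print(n,P[v,u])
E
```

```text
board ((565.4122924804688, 24.909011840820312), (372.3687438964844, 280.3709716796875), 83.79862213134766) [[ 406. -145.]
 [ 685. -175.]
 [ 725.  195.]
 [ 446.  225.]]
green [0.485 0.133] [0.468 0.114 0.051] [0.503 0.151 0.077]
onion [0.533 0.02 ] [ 0.512 -0.     0.051] [0.553 0.04  0.07 ]
red [ 0.529 -0.06 ] [ 0.511 -0.077  0.052] [ 0.547 -0.043  0.077]
garlic [0.684 0.121] [0.659 0.097 0.056] [0.709 0.146 0.096]
jar [0.652 0.04 ] [0.632 0.02  0.051] [0.672 0.06  0.106]
salt [ 0.66  -0.071] [ 0.638 -0.092  0.052] [ 0.682 -0.05   0.103]
caddy [0.56233252 0.28144297 0.00382774]
dish [ 0.54035247 -0.2299281   0.00651489]
```

```bash
cat >> h.py <<'E'
C=np.array([.5654,.0249]); T=-.108
BX=np.array([np.cos(T),np.sin(T)]); BY=np.array([-np.sin(T),np.cos(T)])
def b2w(X,Y): return C+X*BX+Y*BY
def w2b(p): d=np.asarray(p)[:2]-C; return np.array([d@BX,d@BY])
def go(X,Y,z,head):
    """tool shift (mm) from now to board point X,Y (m), TCP height z; turn deg about tool z to heading (deg from board +Y to +X)"""
    from scipy.spatial.transform import Rotation as Ro
    s=telemetry.observe(); R=Ro.from_euler("xyz",s["tool_rot"])
    d=np.append(b2w(X,Y),z)-s["position"]; psi=s["tool_rot"][2]
    goal=np.pi/2+T-np.radians(head)
    print("t",round(s["clock"],2),"board",np.round(w2b(s["position"]),4),"z",round(s["position"][2],4),"rot",np.round(s["tool_rot"],3),
      "shift mm",np.round(R.inv().apply(d)*1000,1),"then turn",round(np.degrees(psi-goal),1),"F",np.round(s["force"],1),"w",round(s["grip_width"],4))
E
python3 -m crank '0.025 0.033 -0.024 0 0 0 0;0.025 0.033 -0.024 0 0 0 0;0.025 0.033 -0.024 0 0 0 0;0.025 0.033 -0.024 0 0 0 0;0.025 0.033 -0.024 0 0 0 0;0.025 0.033 -0.024 0 0 0 0;0.025 0.033 -0.024 0 0 0 0;0.025 0.033 -0.024 0 0 0 0' 20
python3 -c "from h import *; go(-.114,.060,.12,31)"
```

```text
clock: 0.77
position: [0.4266, -0.2729, 0.2503]
tool_rot: [-3.142, 0.0, 0.451]
force: [1.5, -1.0, -0.1]
grip_width: 0.0248
finger_force: 0.0
t 0.77 board [-0.1059 -0.311 ] z 0.2503 rot [-3.142  0.     0.451] shift mm [ 189.7 -318.9  130.3] then turn -27.0 F [ 1.5 -1.  -0.1] w 0.0248
```

```bash
python3 -m crank '0.025 0.019 -0.032 0 0 0 0;0.025 0.019 -0.032 0 0 0 0;0.025 0.019 -0.032 0 0 0 0;0.025 0.019 -0.032 0 0 0 0;0.025 0.019 -0.032 0 0 0 0;0.025 0.019 -0.032 0 0 0 0;0.025 0.019 -0.032 0 0 0 0;0.025 0.019 -0.032 0 0 0 0'
python3 -m crank '0.025 0.019 -0.0315 0.02 0 0 0;0.025 0.019 -0.0315 0.02 0 0 0;0.025 0 0 0.02 0 0 -6.75;0.025 0 0 0.02 0 0 -6.75;0.025 0 0 0.02 0 0 -6.75;0.025 0 0 0.02 0 0 -6.75;0.025 0 0 0.01 0 0 0;0.025 0 0 0 0 0 0'
python3 - <<'E'
from h import *
go(-.114,.060,.068,31)
f=grab_frame("side"); cv2.imwrite("pics/side1.png",f["pixels"][180:400,230:510,::-1].repeat(2,0).repeat(2,1))
E
```

```text
clock: 1.43
position: [0.4512, 0.0236, 0.2503]
tool_rot: [3.142, 0.0, 0.451]
force: [1.3, -0.9, 0.1]
grip_width: 0.025
finger_force: 0.0
clock: 2.1
position: [0.4573, 0.0945, 0.1188]
tool_rot: [-3.139, 0.002, 0.918]
force: [-0.3, 0.4, 0.7]
grip_width: 0.0249
finger_force: 0.0
t 2.1 board [-0.115   0.0575] z 0.1188 rot [-3.139e+00  2.000e-03  9.180e-01] shift mm [ 2.8 -0.3 50.8] then turn -0.2 F [-0.3  0.4  0.7] w 0.0249
```

View pics/side1.png

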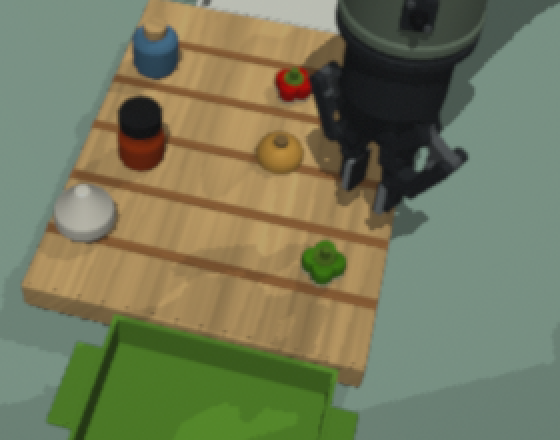

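The fingertips, at crop pixels (350,180) and (385,205), stand behind the green end (323,262) and point diagonally toward the caddy. Next I lower and push.

```bash
python3 -m crank '0.025 0 0 0.016 0 0 0;0.025 0 0 0.016 0 0 0;0.025 0 0 0.013 0 0 0;0.025 0 0 0.005 0 0 0;0.025 0 0 0 0 0 0;0.025 0.006 0 0 0 0 0;0.025 0.012 0 0 0 0 0;0.025 0.012 0 0 0 0 0'
python3 -m crank '0.025 0.012 0 0 0 0 0;0.025 0.012 0 0 0 0 0;0.025 0.012 0 0 0 0 0;0.025 0.012 0 0 0 0 0;0.025 0.012 0 0 0 0 0;0.025 0.006 0 0 0 0 0;0.025 0 0 0 0 0 0;0.025 0 0 0 0 0 0'
python3 - <<'E'
from h import *
go(-.037,.188,.068,31)
f=grab_frame("side"); cv2.imwrite("pics/side2.png",f["pixels"][180:460,230:510,::-1].repeat(2,0).repeat(2,1))
E
```

```text
clock: 2.82
position: [0.4778, 0.1198, 0.0716]
tool_rot: [3.141, -0.001, 0.921]
force: [-1.0, -0.5, -0.3]
grip_width: 0.0252
finger_force: 0.1
clock: 3.48
position: [0.5162, 0.1714, 0.0703]
tool_rot: [-3.141, 0.0, 0.922]
force: [0.0, 0.3, -0.0]
grip_width: 0.0251
finger_force: 0.0
t 3.48 board [-0.0647  0.1404] z 0.0703 rot [-3.141  0.     0.922] shift mm [55.1 -0.7  2.3] then turn 0.0 F [ 0.   0.3 -0. ] w 0.0251
```

View pics/side2.png

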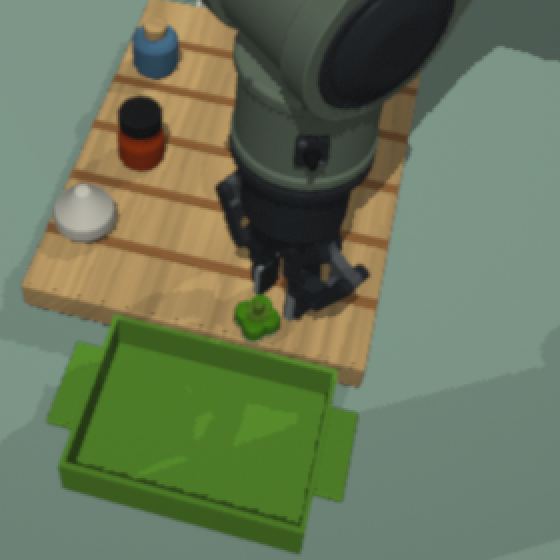

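The green end (257,317) sits ahead of the fingers, close to the caddy edge. I push it over and lift away.

```bash
python3 -m crank '0.025 0.008 0 0 0 0 0;0.025 0.010 0 0 0 0 0;0.025 0.010 0 0 0 0 0;0.025 0.010 0 0 0 0 0;0.025 0.010 0 0 0 0 0;0.025 0.007 0 0 0 0 0;0.025 0 0 0 0 0 0;0.025 0 0 0 0 0 0'
python3 -m crank '0.025 0 0 -0.03 0 0 0;0.025 0 0 -0.03 0 0 0;0.025 -0.03 0 -0.02 0 0 0;0.025 -0.035 0 0 0 0 6.2;0.025 -0.035 0 0 0 0 -7;0.025 -0.035 0 0 0 0 -7;0.025 -0.035 0 0 0 0 -7;0.025 -0.02 0 0 0 0 -7'
python3 - <<'E'
from h import *
go(-.031,-.060,.068,0)
f=grab_frame("side"); cv2.imwrite("pics/side3.png",f["pixels"][180:460,230:510,::-1].repeat(2,0).repeat(2,1))
E
```

```text
clock: 4.2
position: [0.5495, 0.2153, 0.0703]
tool_rot: [-3.141, 0.0, 0.922]
force: [-0.6, -0.3, -0.2]
grip_width: 0.025
finger_force: 0.0
clock: 4.87
position: [0.4379, 0.0575, 0.1505]
tool_rot: [-3.141, 0.002, 1.307]
force: [1.7, -1.0, -0.4]
grip_width: 0.025
finger_force: 0.0
t 4.87 board [-0.1303  0.0187] z 0.1505 rot [-3.141e+00  2.000e-03  1.307e+00] shift mm [-62.2 110.4  82.5] then turn -8.9 F [ 1.7 -1.  -0.4] w 0.025
```

View pics/side3.png

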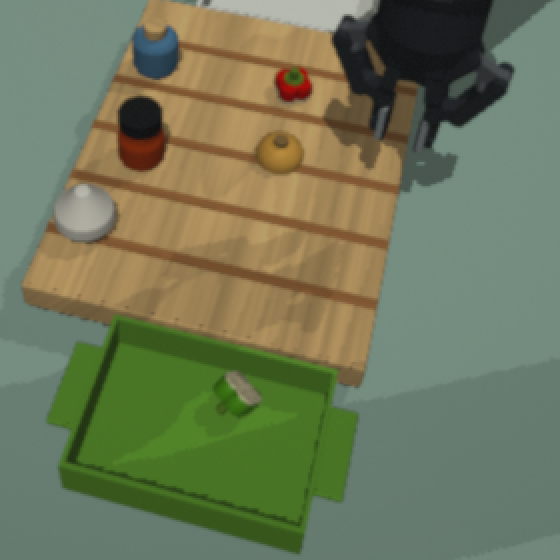

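The green end lies in the caddy at (237,394), and the onion and red end haven't moved. Next is the onion: the fingers go into the gap between it and the red end.

```bash
python3 -m crank '0.025 0 0 0 0 0 -4.5;0.025 0 0 0 0 0 -4.4;0.025 -0.018 0.025 0 0 0 0;0.025 -0.018 0.025 0 0 0 0;0.025 -0.018 0.025 0.01 0 0 0;0.025 -0.017 0.024 0.01 0 0 0;0.025 0 0 0 0 0 0;0.025 0 0 0 0 0 0'
python3 -c "from h import *; go(-.031,-.052,.069,0)"
```

```text
clock: 5.58
position: [0.5309, -0.0223, 0.1297]
tool_rot: [-3.14, 0.0, 1.455]
force: [-0.7, 0.7, 1.1]
grip_width: 0.0248
finger_force: 0.0
t 5.58 board [-0.0292 -0.0507] z 0.1297 rot [-3.14   0.     1.455] shift mm [-1.3 -1.7 60.7] then turn -0.4 F [-0.7  0.7  1.1] w 0.0248
```

```bash
python3 -m crank '0.025 -0.001 -0.001 0.016 0 0 0;0.025 0 0 0.016 0 0 -0.4;0.025 0 0 0.016 0 0 0;0.025 0 0 0.012 0 0 0;0.025 0 0 0 0 0 0;0.025 0.005 0 0 0 0 0;0.025 0.008 0 0 0 0 0;0.025 0.012 0 0 0 0 0'
python3 -m crank '0.025 0.014 0 0 0 0 0;0.025 0.014 0 0 0 0 0;0.025 0.014 0 0 0 0 0;0.025 0.014 0 0 0 0 0;0.025 0.014 0 0 0 0 0;0.025 0.014 0 0 0 0 0;0.025 0.014 0 0 0 0 0;0.025 0.012 0 0 0 0 0'
python3 - <<'E'
from h import *
go(-.031,.188,.069,0)
f=grab_frame("side"); cv2.imwrite("pics/side4.png",f["pixels"][180:460,230:510,::-1].repeat(2,0).repeat(2,1))
E
```

```text
clock: 6.25
position: [0.533, 0.0034, 0.0714]
tool_rot: [3.14, 0.0, 1.464]
force: [0.4, -0.4, 0.6]
grip_width: 0.0249
finger_force: 0.1
clock: 6.92
position: [0.5444, 0.1149, 0.0713]
tool_rot: [3.141, -0.001, 1.466]
force: [0.4, -0.2, 0.4]
grip_width: 0.0249
finger_force: 0.2
t 6.92 board [-0.0306  0.0872] z 0.0713 rot [ 3.141e+00 -1.000e-03  1.466e+00] shift mm [ 1.008e+02 -1.000e-01  2.400e+00] then turn 0.2 F [ 0.4 -0.2  0.4] w 0.0249
```

View pics/side4.png

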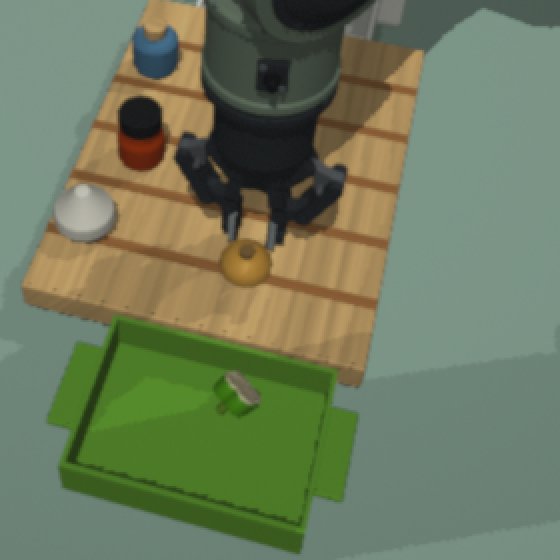

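The onion (245,263) is cradled between the fingertips, and the red end hasn't been touched. I push on, veering slightly away from the green end's landing spot.

```bash
python3 -m crank '0.025 0.010 0.003 0 0 0 0;0.025 0.012 0.004 0 0 0 0;0.025 0.012 0.004 0 0 0 0;0.025 0.012 0.004 0 0 0 0;0.025 0.012 0.004 0 0 0 0;0.025 0.012 0.004 0 0 0 0;0.025 0.012 0.004 0 0 0 0;0.025 0.012 0.003 0 0 0 0'
python3 -m crank '0.025 0.008 0 0 0 0 0;0.025 0 0 0 0 0 0;0.025 0 0 -0.03 0 0 0;0.025 0 0 -0.03 0 0 0;0.025 -0.035 0 -0.02 0 0 0;0.025 -0.04 0 0 0 0 0;0.025 -0.04 0 0 0 0 0;0.025 -0.04 -0.01 0 0 0 0'
python3 - <<'E'
from h import *
go(-.0266,-.138,.069,0)
f=grab_frame("side"); cv2.imwrite("pics/side5.png",f["pixels"][180:460,230:510,::-1].repeat(2,0).repeat(2,1))
E
```

```text
clock: 7.63
position: [0.5846, 0.204, 0.0705]
tool_rot: [3.141, -0.0, 1.465]
force: [0.1, 0.2, 0.1]
grip_width: 0.025
finger_force: 0.0
clock: 8.3
position: [0.5589, 0.0553, 0.1507]
tool_rot: [3.14, 0.0, 1.464]
force: [0.7, -1.0, -1.1]
grip_width: 0.0249
finger_force: 0.0
t 8.3 board [-0.0097  0.0295] z 0.1507 rot [3.14  0.    1.464] shift mm [-167.5  -17.2   81.7] then turn 0.1 F [ 0.7 -1.  -1.1] w 0.0249
```

View pics/side5.png

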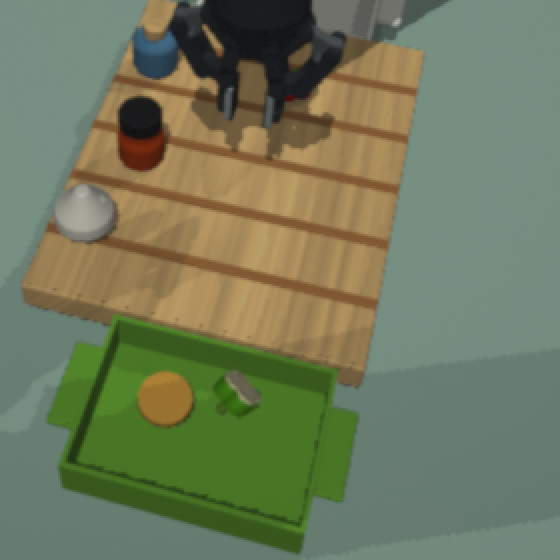

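The onion (165,398) and the green end (237,394) are both in the caddy. Now the red end.

```bash
python3 -m crank '0.025 -0.03 -0.003 0 0 0 0;0.025 -0.035 -0.004 0 0 0 0;0.025 -0.035 -0.004 0 0 0 0;0.025 -0.035 -0.004 0 0 0 0;0.025 -0.032 -0.002 0.01 0 0 0;0.025 0 0 0.01 0 0 0;0.025 0 0 0 0 0 0;0.025 0 0 0 0 0 0'
python3 - <<'E'
from h import *
go(-.0266,-.138,.069,0)
f=grab_frame("top"); P=cloud(f); h=cv2.cvtColor(f["pixels"],cv2.COLOR_RGB2HSV)
k=((h[...,0]<6)|(h[...,0]>174))&(h[...,1]>180)&(h[...,2]>60)&(P[...,2]>.047)&(P[...,2]<.085)
q=P[k]; q=q[(abs(q[:,0]-.53)<.04)&(abs(q[:,1]+.06)<.04)]; print(len(q), q.min(0),q.max(0), w2b((q.min(0)+q.max(0))/2) if len(q) else 0)
E
```

```text
clock: 9.02
position: [0.5236, -0.1063, 0.1303]
tool_rot: [-3.141, -0.0, 1.465]
force: [-0.2, 1.0, -0.1]
grip_width: 0.0249
finger_force: 0.0
t 9.02 board [-0.0274 -0.1349] z 0.1303 rot [-3.141 -0.     1.465] shift mm [-3.1  0.9 61.3] then turn 0.1 F [-0.2  1.  -0.1] w 0.0249
218 [ 0.51108938 -0.07663348  0.05819768] [ 0.54341326 -0.04428169  0.06677213] [-0.02872571 -0.08897232]
```

```bash
python3 -m crank '0.025 -0.003 0 0.016 0 0 0;0.025 0 0 0.016 0 0 0;0.025 0 0 0.016 0 0 0;0.025 0 0 0.012 0 0 0;0.025 0 0 0 0 0 0;0.025 0.006 0 0 0 0 0;0.025 0.010 0 0 0 0 0;0.025 0.012 0 0 0 0 0'
python3 -m crank '0.025 0.014 0 0 0 0 0;0.025 0.014 0 0 0 0 0;0.025 0.014 0 0 0 0 0;0.025 0.014 0 0 0 0 0;0.025 0.014 0 0 0 0 0;0.025 0.014 0 0 0 0 0;0.025 0.014 0 0 0 0 0;0.025 0.014 0 0 0 0 0'
python3 -m crank '0.025 0.014 0 0 0 0 0;0.025 0.013 -0.002 0 0 0 0;0.025 0.013 -0.003 0 0 0 0;0.025 0.013 -0.003 0 0 0 0;0.025 0.013 -0.003 0 0 0 0;0.025 0.013 -0.003 0 0 0 0;0.025 0.013 -0.003 0 0 0 0;0.025 0.010 -0.002 0 0 0 0'
python3 - <<'E'
from h import *
go(-.055,.193,.069,0)
f=grab_frame("side"); cv2.imwrite("pics/side6.png",f["pixels"][180:460,230:510,::-1].repeat(2,0).repeat(2,1))
E
```

```text
clock: 9.73
position: [0.5272, -0.0809, 0.0714]
tool_rot: [3.14, -0.0, 1.464]
force: [0.8, -0.8, -0.3]
grip_width: 0.025
finger_force: 0.2
clock: 10.4
position: [0.5387, 0.0318, 0.0714]
tool_rot: [3.14, -0.001, 1.466]
force: [0.0, 0.1, -0.6]
grip_width: 0.0249
finger_force: 0.1
clock: 11.07
position: [0.5301, 0.1356, 0.0713]
tool_rot: [3.141, -0.001, 1.466]
force: [0.0, -0.4, 0.8]
grip_width: 0.0252
finger_force: 0.2
t 11.07 board [-0.0471  0.1063] z 0.0713 rot [ 3.141e+00 -1.000e-03  1.466e+00] shift mm [86.7 -7.6  2.4] then turn 0.2 F [ 0.  -0.4  0.8] w 0.0252
```

View pics/side6.png

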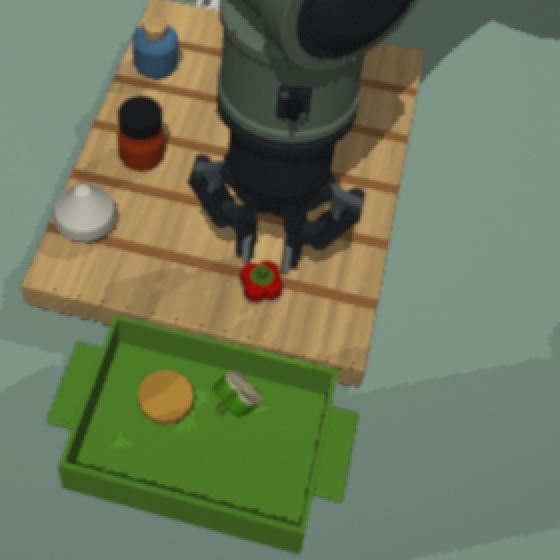

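The red end (262,281) is cradled and close to the edge. I push the rest of the way and retreat.

```bash
python3 -m crank '0.025 0.010 -0.001 0 0 0 0;0.025 0.012 -0.002 0 0 0 0;0.025 0.012 -0.002 0 0 0 0;0.025 0.012 -0.002 0 0 0 0;0.025 0.012 -0.001 0 0 0 0;0.025 0.012 0 0 0 0 0;0.025 0.010 0 0 0 0 0;0.025 0.007 0 0 0 0 0'
python3 -m crank '0.025 0 0 0 0 0 0;0.025 0 0 0 0 0 0;0.025 0 0 -0.03 0 0 0;0.025 0 0 -0.03 0 0 0;0.025 -0.035 0 -0.03 0 0 0;0.025 -0.04 0 -0.02 0 0 0;0.025 -0.04 0 0 0 0 0;0.025 -0.04 0 0 0 0 0'
python3 -m crank '0.025 -0.035 0 0 0 0 0;0.025 -0.035 0 0 0 0 0;0.025 -0.035 0 0 0 0 0;0.025 0 0 0 0 0 0;0.025 0 0 0 0 0 0;0.025 0 0 0 0 0 0;0.025 0 0 0 0 0 0;0.025 0 0 0 0 0 0'
python3 - <<'E'
from h import *
go(0,0,.2,0)
f=grab_frame("side"); cv2.imwrite("pics/side7.png",f["pixels"][180:460,230:510,::-1].repeat(2,0).repeat(2,1))
E
```

```text
clock: 11.78
position: [0.5316, 0.2221, 0.0705]
tool_rot: [3.142, -0.001, 1.466]
force: [0.1, 0.3, -0.5]
grip_width: 0.025
finger_force: 0.0
clock: 12.45
position: [0.5157, 0.0699, 0.1774]
tool_rot: [3.14, 0.0, 1.464]
force: [1.0, -0.8, 0.1]
grip_width: 0.025
finger_force: 0.0
clock: 13.12
position: [0.5048, -0.0311, 0.1762]
tool_rot: [3.142, -0.0, 1.466]
force: [-0.9, 0.8, 0.5]
grip_width: 0.0248
finger_force: 0.0
t 13.12 board [-0.0542 -0.0623] z 0.1762 rot [ 3.142 -0.     1.466] shift mm [ 62.1  54.4 -23.7] then turn 0.2 F [-0.9  0.8  0.5] w 0.0248
```

View pics/side7.png

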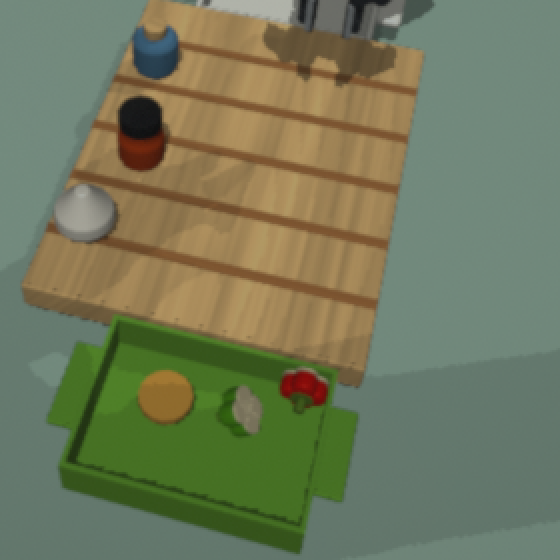

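All three ends are in the caddy: onion (165,397), green (242,410) and red (304,390). The standing items haven't moved. I check that everything lies still, and that the red end has dropped below the rim, before handing in.

```bash
cat > chk.py <<'E'
from h import *
import sys
f=grab_frame("side"); P=cloud(f); h=cv2.cvtColor(f["pixels"],cv2.COLOR_RGB2HSV)
v,u=np.mgrid[:480,:640]; k=((h[...,0]<6)|(h[...,0]>174))&(h[...,1]>150)&(v>355)&(u>330)&(u<410)&(v<395)
q=P[k]; print("red",len(q),w2b(q.mean(0)),q[:,2].min(),q[:,2].max())
o=np.load("pics/last.npy") if sys.argv[1:] else None
roi=f["pixels"][330:450,240:420].astype(int); np.save("pics/last.npy",roi)
if o is not None: print("changed px",(abs(roi-o).max(-1)>25).sum())
E
python3 chk.py
python3 -m crank '0.025 0 0 0 0 0 0;0.025 0 0 0 0 0 0;0.025 0 0 0 0 0 0;0.025 0 0 0 0 0 0;0.025 0 0 0 0 0 0;0.025 0 0 0 0 0 0;0.025 0 0 0 0 0 0;0.025 0 0 0 0 0 0' >/dev/null
python3 chk.py 1
```

```text
red 228 [-0.10030942  0.20019727] 0.02150295618532027 0.7700847478425662
red 227 [-0.1003085   0.19852501] 0.02032926310796028 0.044278427197213754
changed px 0
```

```bash
python3 - <<'E'
from h import *
f=grab_frame("side"); P=cloud(f); h=cv2.cvtColor(f["pixels"],cv2.COLOR_RGB2HSV)
v,u=np.mgrid[:480,:640]; k=((h[...,0]<6)|(h[...,0]>174))&(h[...,1]>150)&(v>355)&(u>330)&(u<410)&(v<395)&(f["depth"]>0)
q=P[k]; b=np.array([w2b(p) for p in q]); print(len(q),np.percentile(b,[2,50,98],0),np.percentile(q[:,2],[2,50,98]))
f=grab_frame("top"); Q=cloud(f); cv2.imwrite("pics/top8.png",f["pixels"][170:350,60:300,::-1].repeat(3,0).repeat(3,1))
for n,(a,c) in dict(rimL=(300,520)).items(): print(n)
z=Q[...,2]; m=(abs(z-.040)<.003)&(Q[...,1]>.2)&(u<190); bb=np.array([w2b(p) for p in Q[m]]); print("rim X",np.percentile(bb[:,0],[1,99]),"Y",np.percentile(bb[:,1],[1,99]))
E
```

```text
227 [[-0.11590756  0.190291  ]
 [-0.10039893  0.19919156]
 [-0.0845408   0.20435281]] [0.0222855  0.03325671 0.04167712]
rimL
rim X [-0.14031593  0.24653117] Y [0.17852279 0.31274725]
```

View pics/top8.png

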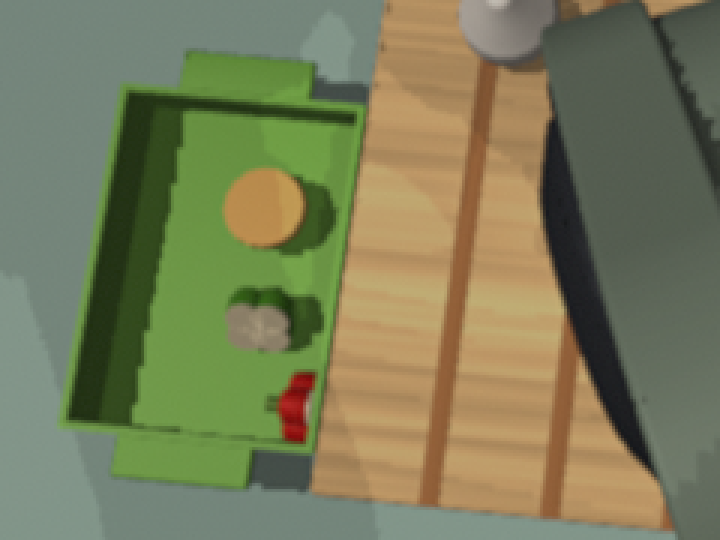

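The top view shows all three ends inside the caddy walls: onion (265,207), green (260,322) and red (295,408). The red end stands on its edge on the floor, leaning on the board-side wall with its top level with the rim. Nothing changed over the wait, so I hand in.

```bash
python3 -c "from workcell import bot; print(bot.job_done())"
```

```text
the job is handed in; nothing more can be done
None
```

I swept all three ends off the board into the lime-green caddy, where they lie still (the red one on edge against the board-side wall), left the garlic, jar and salt pot standing, and handed the job in at about 14 s.

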